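Plug the repaired board back into the test rack

ROBOT

A 7-joint arm with a two-finger parallel gripper is mounted at the origin on a cart in front of the work surface, level with it; the furniture and walls round the work are solid. World frame = base frame: x ahead of the robot, y to its left, z up, the work surface at z = 0. Lengths are in m, angles in rad, forces in N, time in s.
With the tool pointing down it reaches from about 0.425 to 1.025 m from the base axis. Payload 9.4 kg.
Tool frame: the origin (TCP) lies midway between the tips of the shut fingers; the grasp point (between the pads) lies 19 mm behind it; x points along the fingers, z is the direction in which the jaws open and shut, and the axes are right-handed (so a half turn about x gives the same grasp; the last joint's range is limited). The gripper opens to 85 mm and grips with 20 to 120 N. Pads are 22 mm wide; open, the fingers measure 114 mm over their backs; the gripper's body (76 mm by 85 mm) begins 54 mm behind the grasp point. The pads swing forward as they close: fully open they stand 13 mm farther back than shut.
Start: joints at [1.203, 0.599, -0.003, 1.599, 0.002, 0.943, -0.08], TCP at [0.208, -0.695, 0.231] pointing down, gripper open.
Joint ranges: [-2.57, 2.57], [-0.35, 1.97], [-1.29, 1.29], [0.11, 2.56], [-1.05, 4.19], [0.11, 1.86], [-2.63, 2.63]. Speed limits (rad/s): [2.22, 2.22, 3.01, 3.01, 3.14, 3.14, 3.14].

INTERFACE

Orientations are given as a 3x3 rotation matrix whose columns are the frame's x, y, z axes.
In Python, from workcell import arm gives the robot as it stands. Calls block until the motion is done:
- arm.move_ptp(position, orientation): joint-space move of the TCP to a pose.
- arm.move_linear(position, frame=None, feed=0.15, until_force=None): straight line of the TCP; frame=None keeps the orientation; feed is the mean speed in m/s. With until_force (N) it stops when the force on the tool has changed by that much, and returns True; else False.
- arm.move_joints(angles): joint-space move.
- arm.command_gripper(opening, strength=None): finger opening in m; strength is the grip in N (None keeps the last); returns when the fingers have stopped.
- arm.dwell(seconds).
- arm.ik(position, orientation): joint angles nearest the present ones, or None.
- arm.grab_frame(name): name is "side" or "top"; returns the picture (384x512x3 uint8, red, green, blue); there is no depth.
- arm.camera_params(name): a dict with "camera_matrix" (3x3 intrinsics, pixels), "origin" and "attitude" of the camera in the world. Camera axes: x right, y up, looking along -z (the intrinsics and any distortion apply to the point x, -y, -z); pixel columns grow to the right and rows downward; lengths in m; the calibration is good to about 2 mm. A picture is of the moment at which its call begins. camera_params takes no time and is no camera call.
A pose or a line that the arm cannot do raises arm.Unreachable and nothing moves.
- arm.finish_job(): hands the job in, once; it reports no verdict.
Readings, each from a call of its own:
- arm.current_time_s(): time.
- arm.current_joints(): joint angles.
- arm.current_joint_velocities(): joint speeds.
- arm.current_joint_torque(): joint torques, N m.
- arm.current_ee_pos(): TCP position.
- arm.current_eef_rot(): TCP orientation.
- arm.current_contact_force(): force on the tool from outside, world axes, zero at the start.
- arm.current_ft_torque(): the same for the moment, N m.
- arm.current_width(): finger opening in m.
Only numpy, scipy, OpenCV 4.12 (cv2) and the standard library are available. Lean on these libraries where they do the work, as an engineer would, in place of code of your own. Each camera call takes 0.05 s, during which the arm holds its last target. There are 200 camera calls.

TASK

Put the loose plug-in board that leans on the slant stand back into the test rack: stand it on its contact edge in the one free slot, component side facing the same way as the other two boards, and press it fully home in the edge connector at the bottom without forcing it. The connector's place along the slot is not exact, so feel for it. Then swing the rack's hold-down bail over the boards until it is fully closed. Leave the other two boards in their slots and do not disturb the multimeter and the hand tools lying about.

Things in the scene. Friction and masses are not known exactly. Their poses are not given: they have to be found in the camera images.
- board: Loose green plug-in board, 4 mm thick, about 0.2 kg. Origin: middle of its lower (contact) edge; z up the board to the handle bar, y along its width, x out of the component side. Width y +-50 mm for z 18 to 110; below that a contact tongue, y +-30, z 0 to 18, lower edge rounded. Starts leaning on the stand, component side up, 40 degrees from upright, handle end away from the robot.
- board_handle (a point): Centre of the board's aluminium handle bar (board frame 0, 0, 108 mm), 10 mm thick (x), 70 mm long (y), 16 mm high (z 100 to 116). At the start it overhangs the stand freely, about 105 mm above the bench: pinch it across its 10 mm with the tool pointing along the board's -z, i.e. 40 degrees off vertical, down and back towards the robot's side. No parts stand out of the board above z 91.
- board_parts_side (a point): A point 10 mm out from the component side of the loose board (board frame 10, 0, 60 mm): tells which way round it is. Chips and cans stand up to 10 mm out of that side.
- stand: Slant stand of dark bent sheet steel, fixed. Origin: middle of the 120 x 100 mm base, on the bench; the board overhangs to its -x side (away from the robot); y along the board's width. The board's contact edge rests in its lip at (45, 0, 22) mm; the ramp lies under the lower 64 mm of the board; below the overhang there is only the 3 mm base plate, to x = -48 mm.
- rack: Aluminium test rack, 176 (x) x 134 (y) x 102 mm high, fixed. Origin: middle of its underside, on the bench. Three slots at x = -50, 0, +50 mm; each board stands in the y-z plane between card guides on the side walls (inner faces y = +-56, so a board has 6 mm play either way in y). Grooves 6 mm wide in x, z 29 to 84, flared to about 10 mm at z 94; ribs reach in to y = +-40.
- socket: Bracket under the free slot (any of the three), axes as the rack's. It carries a black connector screwed down in slotted holes: this may sit up to 5 mm off the bracket's middle along y and is not measured: feel for it. Slot for the tongue: 62 mm long (y), ends 6 mm thick, top 14 mm above its floor. A board that lands on an end stops there; shifted along y it drops in.
- socket_home (a point): Point at floor height of the connector's slot, 12 mm above the bench, in the middle of the bracket; axes as the rack's. Home: the board's origin is here in x and z, and in y where the connector sits. Sprung contacts meet the tongue about 7 mm above home, resist with about 10 to 12 N for 4 mm, then give way to a hard stop; the board's own weight does not take it home.
- bail (a joint): Angle of the hold-down bail, rad: 0 = fully closed, its bar about 1 mm over the handle bars of boards that are home; starts open at 1.5 to 1.95, limit 2.1. The hinge is stiff: the bail stays where it is left, 2 to 4 N at the bar turn it. It cannot reach 0 while a board stands proud.
- bail_hinge (a point): Point on the bail's hinge axis in the middle of the rack's right side (rack frame 0, -64, 100 mm). The axis runs along the rack's x; the bail opens by turning up and over towards the rack's -y.
- bail_bar (a point): Middle of the bail's cross bar, a rubber-sleeved bar 10 mm thick, 136 mm long, parallel to the rack's x, 72 mm from the hinge axis. Closed it lies at rack (0, 0, 133) mm over the middle of the boards; open it stands beside the rack's right side with free space behind it. The bail's steel arms are at rack x = +-83 mm.
- neighbour_a: Another board of the same shape standing loose in a slot of the rack, component side to the rack's -x (to the robot), contact edge 11 mm above the bench; origin and axes as the loose board's. Stays there.
- neighbour_b: The third board, as neighbour_a, in another slot. Stays there.
- long_nose: Long nose pliers with blue handles, 154 mm, loose on the bench. Bystander.
- small_driver: Small black-handled screwdriver, 130 mm, loose on the bench. Bystander.
- meter: Hand multimeter in a yellow holster, 162 x 80 x 48 mm, loose on the bench. Bystander.
Things that resemble listed ones, but are neither listed nor needed, are in the scene too. What is shaped like the socket but purple or white is not meant.

How it is judged:
By the outcome, as a careful person would: the job done as asked, in the order asked, and still so for the second after the job is handed in, with the robot touching nothing.
It also fails if it takes over 59 s, if anything falls off the work surface, if the arm or the gripper's body presses on something with over 40 N, if the wrist force passes 120 N, or if a joint passes its speed limit or range.

## Working session

There is one attempt and no reset: what is moved stays moved. The work goes in short steps, each a Python script; the robot and the scene stay as the last script left them, time stands still between calls to the robot, and variables do not carry over. Pictures are saved under pics/ and viewed, on a budget of 10 in all, crops included, one or two more only if the job needs it, and the job is handed in when it is done.

```bash
mkdir -p pics; ls
python3 - <<'E'
from workcell import arm
import cv2,numpy as np
for n in("side","top"):
    im=arm.grab_frame(n); cv2.imwrite(f"pics/{n}0.png",im[:,:,::-1])
    print(n,{k:np.round(v,4).tolist() if not isinstance(v,str) else v for k,v in arm.camera_params(n).items()})
a=[cv2.imread(f"pics/{n}0.png") for n in("side","top")]
print(arm.current_time_s())
E
```

```text
pics
side {'camera_matrix': [[480.196, 0.0, 261.2778], [0.0, 480.196, 192.9009], [0.0, 0.0, 1.0]], 'origin': [0.254, 1.2982, 0.6473], 'attitude': [[-0.9679, 0.109, -0.2265], [-0.2507, -0.3553, 0.9005], [0.0177, 0.9284, 0.3712]]}
top {'camera_matrix': [[408.1688, 0.0, 255.4674], [0.0, 408.1688, 192.8685], [0.0, 0.0, 1.0]], 'origin': [0.4095, 0.0555, 1.1059], 'attitude': [[-0.009, 0.9858, -0.1679], [-1.0, -0.0093, -0.0012], [-0.0027, 0.1679, 0.9858]]}
0.1
```

Run:
```python
import cv2
for n in("side","top"):
    cv2.imwrite(f"pics/{n}0b.png",cv2.resize(cv2.imread(f"pics/{n}0.png"),(800,600),interpolation=cv2.INTER_CUBIC))
```

```text
(no output)
```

View pics/side0b.png

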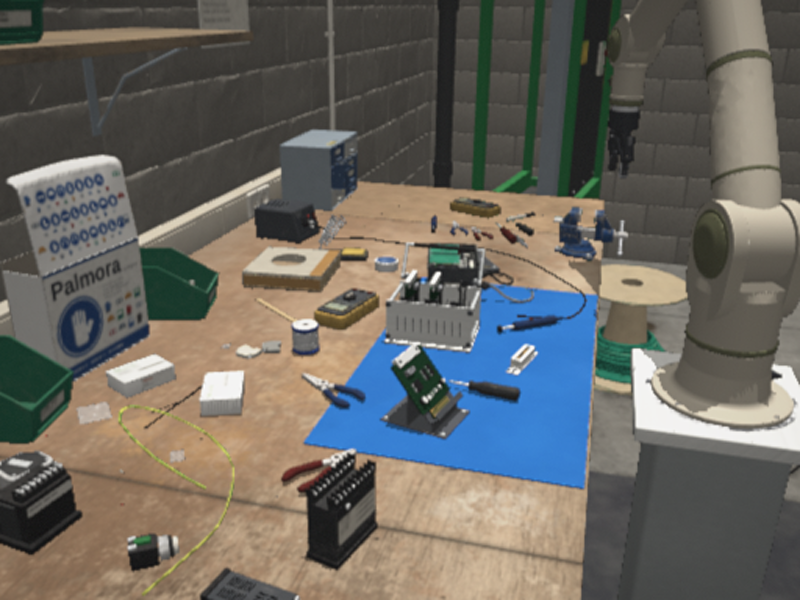

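View pics/top0b.png

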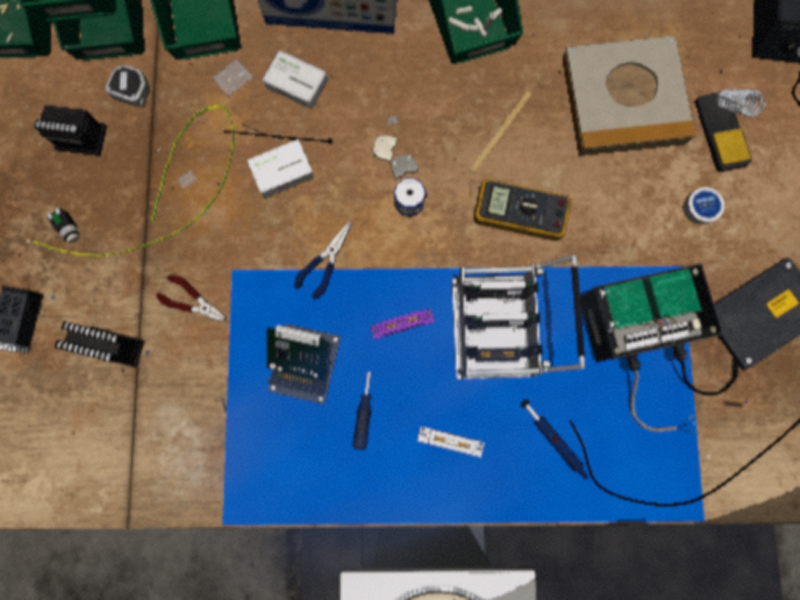

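The side view shows the rack at about (435,300), the stand with the board at (425,390) and the meter at (347,307). The top view shows the rack at (497,320), the board at (300,365) and the bail bar open at (578,315). Next I'll enlarge the rack and the board.

```bash
cat > h.py <<'E'
import cv2,numpy as np
from workcell import arm
def crop(imgs,specs,out,s):
    """specs: (key,c0,r0,w,h); ticks every 10 native px"""
    t=[]
    H=max(q[4] for q in specs)
    for k,c,r,w,h in specs:
        p=cv2.resize(imgs[k][r:r+H,c:c+w],None,fx=s,fy=s,interpolation=cv2.INTER_CUBIC)
        for i in range(-c%10,w,10):
            x=int((i+.5)*s); cv2.line(p,(x,0),(x,4),(0,0,255),1); cv2.putText(p,str(c+i),(x-8,14),0,.33,(0,0,255),1)
        for i in range(-r%10,H,10):
            y=int((i+.5)*s); cv2.line(p,(0,y),(4,y),(0,0,255),1); cv2.putText(p,str(r+i),(6,y+4),0,.33,(0,0,255),1)
        t.append(p)
    o=np.hstack(t); print(o.shape); cv2.imwrite(out,o)
def avg(n,k=4):
    return np.mean([arm.grab_frame(n)[:,:,::-1].astype(float) for _ in range(k)],0).round().astype(np.uint8)
def proj(n,P):
    c=arm.camera_params(n); P=np.atleast_2d(P)
    q=(P-np.array(c["origin"]))@np.array(c["attitude"])*[1,-1,-1]
    u=q@np.array(c["camera_matrix"]).T
    return u[:,:2]/u[:,2:]
def ray(n,uv,z):
    """world point on pixel ray at height z"""
    c=arm.camera_params(n); K=np.array(c["camera_matrix"]); o=np.array(c["origin"])
    d=np.array(c["attitude"])@(np.linalg.inv(K)@[uv[0],uv[1],1]*[1,-1,-1])
    return o+d*(z-o[2])/d[2]
E
python3 - <<'E'
from h import *
im={n:avg(n,4) for n in("side","top")}
for n in im: cv2.imwrite(f"pics/{n}_avg.png",im[n])
crop(im,[("top",286,160,92,84),("side",240,148,74,84)],"pics/rack1.png",4.8)
crop(im,[("top",162,198,64,74),("side",240,212,64,74)],"pics/board1.png",6.2)
E
```

```text
(403, 797, 3)
(459, 794, 3)
```

View pics/rack1.png

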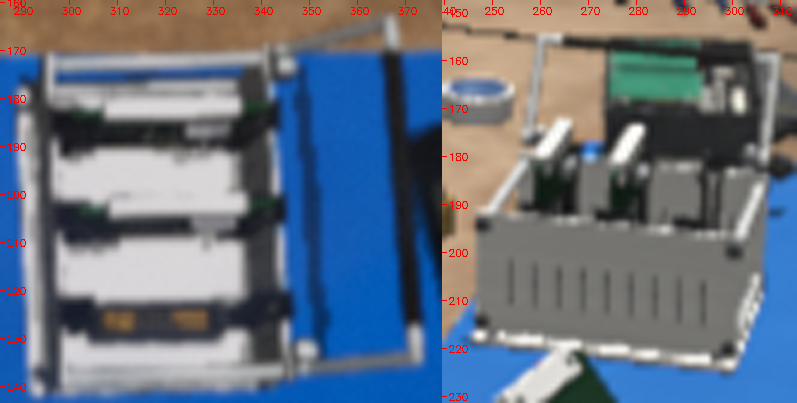

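View pics/board1.png

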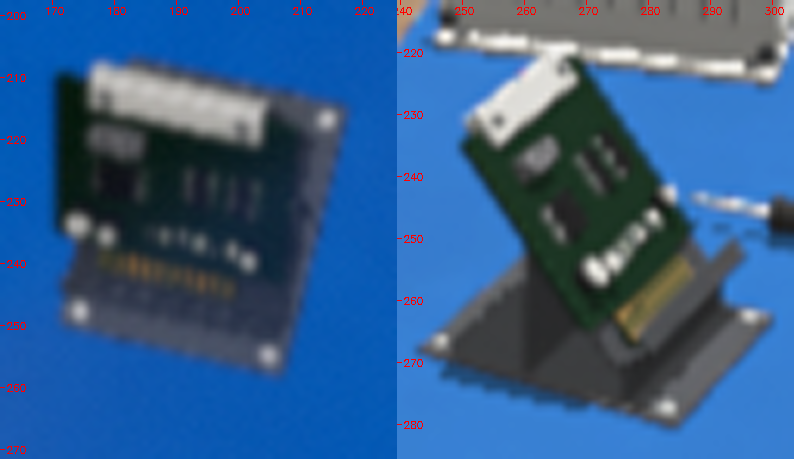

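The top crop shows neighbour handles at rows 182 and 202. The free slot is the row nearest the robot, with a black connector and orange contacts at (320,226). The purple bar at display (402,323) and the white one at (450,441) are off the rack and are not meant. The board leans with its component side up and its handle near top (190,214) / side (260,227). Next I'll fit poses from these points and check them with an overlay.

```bash
cat > fit.py <<'E'
from h import *
from scipy.optimize import least_squares
def T(p,P):
    c,s=np.cos(p[2]),np.sin(p[2]); P=np.atleast_2d(P)
    return P@np.array([[c,s,0],[-s,c,0],[0,0,1]])+[p[0],p[1],0]
def bail(phi): a=np.arctan2(33,64)+phi; return np.array([-64+72*np.cos(a),100+72*np.sin(a)])/1000
s4,c4=np.sin(np.radians(40)),np.cos(np.radians(40))
RB=np.array([[c4,0,-s4],[0,1,0],[s4,0,c4]])   # board axes in stand frame
def board(P,dy=0): return np.atleast_2d(P)/1000@RB.T+[.045,dy,.022]
def rackres(p):
    yb,zb=bail(p[4]); h=p[3]; r=[]
    for n,P,uv in [("side",[88,67,0],(246.5,218.5)),("side",[-88,67,0],(301,224)),("side",[88,67,h*1e3],(247,191.5)),("side",[-88,67,h*1e3],(299.5,197.5)),
      ("top",[68,yb*1e3,zb*1e3],(367.3,171)),("top",[-68,yb*1e3,zb*1e3],(371.3,228))]:
        r+=list((proj(n,T(p,np.array(P)/1e3))[0]-uv))
    for n,P,uv in [("top",[50,0,127],(321.5,182)),("top",[0,0,127],(322.5,202)),("top",[-50,0,26],(321,226.5))]:
        r.append(proj(n,T(p,np.array(P)/1e3))[0][1]-uv[1])
    return r
def standres(p):
    r=[]
    for P,uv in [([-60,-50,3],None),([60,-50,3],(171.5,249)),([60,50,3],(206.5,257.5)),([-60,50,3],(217,214))]:
        if uv: r+=list(proj("top",T(p,np.array(P)/1e3))[0]-uv)
    for P,uv in [([60,-50,0],(285,281)),([60,50,0],(300,263)),([-60,-50,0],(243.5,268.5))]:
        r+=list(proj("side",T(p,np.array(P)/1e3))[0]-uv)
    for n,P,uv in [("top",[-5,-35,116],(175.5,209)),("top",[-5,35,116],(204.5,215)),("top",[5,35,100],(203.5,221)),
      ("side",[5,-35,116],(251.5,231)),("side",[5,35,116],(266.5,219.5)),("side",[5,-35,100],(254.5,236)),
      ("side",[0,-50,18],(271,265)),("side",[0,-50,110],(250,235)),("top",[0,-50,110],(170.5,210))]:
        r+=list(proj(n,T(p,board(P,p[3])))[0]-uv)
    return r
if __name__=="__main__":
    fr=least_squares(rackres,[.6,-.1,0,.1,1.7],loss="soft_l1"); print("rack",fr.x.round(4),np.round(rackres(fr.x),1))
    fs=least_squares(standres,[.5,.2,3.1,0],loss="soft_l1"); print("stand",fs.x.round(4),np.round(standres(fs.x),1))
    np.savez("fit.npz",r=fr.x,s=fs.x)
    im={n:cv2.imread(f"pics/{n}_avg.png") for n in("side","top")}
    big={n:cv2.resize(im[n],None,fx=5,fy=5,interpolation=cv2.INTER_CUBIC) for n in im}
    def poly(n,W,col,closed=True):
        q=((proj(n,W)+.5)*5).round().astype(int); cv2.polylines(big[n],[q],closed,col,1,cv2.LINE_AA)
    yb,zb=bail(fr.x[4])
    for n in big:
        for z in(0,.102): poly(n,T(fr.x,[[a,b,z] for a,b in((.088,.067),(-.088,.067),(-.088,-.067),(.088,-.067))]),(0,255,255))
        poly(n,T(fr.x,[[.068,yb,zb],[-.068,yb,zb]]),(0,0,255))
        for x in(.05,0): poly(n,T(fr.x,np.array([[-5,-35,127],[5,-35,127],[5,35,127],[-5,35,127]])/1e3+[x,0,0]),(255,0,255))
        poly(n,T(fr.x,np.array([[-53,-31,26],[-47,-31,26],[-47,31,26],[-53,31,26]])/1e3),(255,255,0))
        poly(n,T(fs.x,[[a,b,.003] for a,b in((.06,.05),(-.06,.05),(-.06,-.05),(.06,-.05))]),(0,255,255))
        poly(n,T(fs.x,board([[0,-50,18],[0,-50,110],[0,50,110],[0,50,18],[0,30,18],[0,30,0],[0,-30,0],[0,-30,18]],fs.x[3])),(255,0,255))
        for x in(-5,5): poly(n,T(fs.x,board([[x,-35,100],[x,-35,116],[x,35,116],[x,35,100]],fs.x[3])),(0,0,255))
    f=lambda n,c,r,w,h:big[n][r*5:(r+h)*5,c*5:(c+w)*5]
    o=np.vstack([np.hstack([f("top",288,160,88,84),f("side",240,146,72,84)]),np.hstack([f("top",162,198,88,75),f("side",240,212,72,75)])])
    cv2.imwrite("pics/ov1.png",cv2.resize(o,None,fx=.75,fy=.75,interpolation=cv2.INTER_AREA)); print(o.shape)
E
python3 fit.py
```

```text
rack [ 0.552  -0.115   0.0061  0.0918  1.5142] [ 0.  -0.4 -0.2  0.8 -0.3 -0.   2.7  0.1  0.2 -0.5 -0.2  0.2 -0.2  0.1
 -0.2]
stand [ 0.4982  0.2199  2.887  -0.0074] [-0.1 -2.2  0.9 -1.5  2.  -1.3 -3.5 -0.5 -1.5  0.  -3.  -0.7  0.7 -0.1
 -1.   0.8 -1.6  2.1  2.4 -0.7  0.7  0.7  2.9 -0.3  0.1  1.5  0.8  0.5
 -0.9  0.5]
(795, 800, 3)
```

View pics/ov1.png

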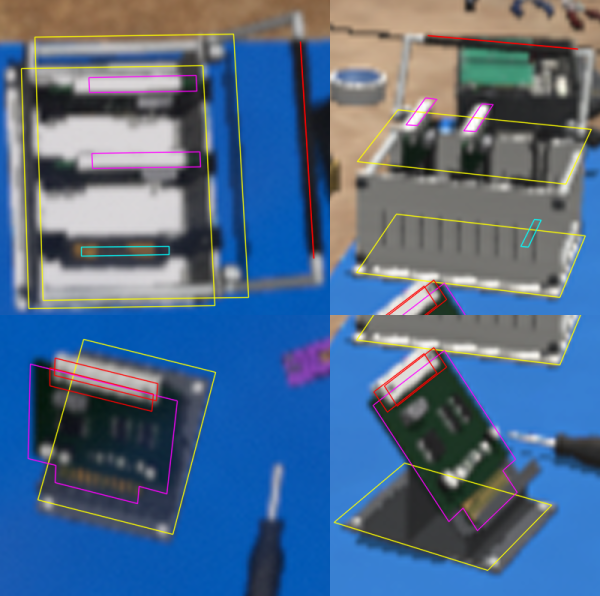

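The side overlay of the rack fits, but in the top view the rack must shift about 4 px left, because its y was only weakly constrained. The board also sits about 9 mm further from the robot than the base outline suggests. I'll refit with top-view columns and leave the board pose free.

```bash
cat > fit2.py <<'E'
from fit import *
def bw(p,P):  # p: x,y,z of board origin, yaw(stand), tilt
    s,c=np.sin(p[4]),np.cos(p[4]); R=np.array([[c,0,-s],[0,1,0],[s,0,c]])
    return T([p[0],p[1],p[3]],np.atleast_2d(P)/1000@R.T+[0,0,p[2]])
BP=[("top",[-5,-35,116],(175.5,209)),("top",[-5,35,116],(204.5,214.5)),("top",[5,35,100],(203.8,221)),
 ("side",[5,-35,116],(251.5,231)),("side",[5,35,116],(266.5,219.5)),("side",[5,-35,100],(254.5,236)),
 ("side",[0,-50,18],(271,265)),("side",[0,-50,110],(250,235)),("top",[0,-50,110],(170.5,209.5)),("top",[0,-50,18],(171,235)),
 ("side",[0,50,18],(287.5,247)),("side",[0,-30,3],(277,267))]
def bres(p):
    r=[]
    for n,P,uv in BP: r+=list(proj(n,bw(p,P))[0]-uv)
    return r+[(p[2]-.022)/.002,(p[4]-np.radians(40))/.02]
def rres(p):
    r=list(rackres(p))
    for n,P,uv in [("top",[88,67,0],(290.5,183)),("top",[-88,67,0],(293.8,241)),("top",[50,0,127],(321.7,182)),("top",[0,0,127],(323,202)),("top",[-50,0,24],(319.5,226))]:
        r.append((proj(n,T(p,np.array(P)/1e3))[0]-uv)[0]*.7)
    return r
fr=least_squares(rres,[.6,-.1,0,.1,1.7],loss="soft_l1"); print("rack",fr.x.round(4),np.round(rres(fr.x),1))
fb=least_squares(bres,[.45,.2,.022,2.9,.7],loss="soft_l1"); print("board",fb.x.round(4),np.round(bres(fb.x),1))
np.savez("fit.npz",r=fr.x,b=fb.x)
if __name__=="__main__":
    big={n:cv2.resize(cv2.imread(f"pics/{n}_avg.png"),None,fx=5,fy=5,interpolation=cv2.INTER_CUBIC) for n in("side","top")}
    def poly(n,W,col,closed=True):
        q=((proj(n,W)+.5)*5).round().astype(int); cv2.polylines(big[n],[q],closed,col,1,cv2.LINE_AA)
    yb,zb=bail(fr.x[4])
    for n in big:
        for z in(0,.094): poly(n,T(fr.x,[[a,b,z] for a,b in((.088,.067),(-.088,.067),(-.088,-.067),(.088,-.067))]),(0,255,255))
        poly(n,T(fr.x,[[.068,yb,zb],[-.068,yb,zb]]),(0,0,255))
        for x in(.05,0): poly(n,T(fr.x,np.array([[-5,-35,127],[5,-35,127],[5,35,127],[-5,35,127]])/1e3+[x,0,0]),(255,0,255))
        poly(n,T(fr.x,np.array([[-53,-31,26],[-47,-31,26],[-47,31,26],[-53,31,26]])/1e3),(255,255,0))
        poly(n,bw(fb.x,[[0,-50,18],[0,-50,110],[0,50,110],[0,50,18],[0,30,18],[0,30,0],[0,-30,0],[0,-30,18]]),(255,0,255))
        for x in(-5,5): poly(n,bw(fb.x,[[x,-35,100],[x,-35,116],[x,35,116],[x,35,100]]),(0,0,255))
    f=lambda n,c,r,w,h:big[n][r*5:(r+h)*5,c*5:(c+w)*5]
    o=np.vstack([np.hstack([f("top",286,160,90,84),f("side",240,146,70,84)]),np.hstack([f("top",162,198,90,36),f("side",240,212,70,36)])])
    o=np.hstack([np.vstack([f("top",286,160,92,84)]),f("side",240,146,68,84)]); cv2.imwrite("pics/ov2.png",o)
    o=np.hstack([f("top",160,198,70,75),f("side",240,212,70,75)]); cv2.imwrite("pics/ov3.png",o)
    for g in [[-.05,0,.012]]: print("home",T(fr.x,g).round(4))
    print("handle",bw(fb.x,[0,0,108]).round(4))
E
python3 fit2.py; python3 -c "
import cv2,numpy as np
a=cv2.imread('pics/ov2.png');b=cv2.imread('pics/ov3.png')
a=cv2.resize(a,(660,346));b=cv2.resize(b,(660,353)); 
cv2.imwrite('pics/ov4.png',cv2.resize(np.vstack([a,b]),(566,600),interpolation=cv2.INTER_AREA))"
```

```text
rack [ 0.5517 -0.1093  0.0157  0.0941  1.6191] [-0.2  0.4 -0.2  1.4 -0.6  0.1  2.8 -0.  -0.1 -0.4  0.1  0.1 -0.   0.2
 -0.   0.1 -0.4  0.9  0.7 -0.5]Traceback (most recent call last):
  File "fit2.py", line 19, in <module>
    fb=least_squares(bres,[.45,.2,.022,2.9,.7],loss="soft_l1"); print("board",fb.x.round(4),np.round(bres(fb.x),1))
    return func(*args, **kwargs)
    result = trf(vector_fun.fun, vector_fun.jac, x0, f0, J0, lb, ub, ftol, xtol,
                 gtol, max_nfev, x_scale, loss_function, tr_solver,
                 tr_options.copy(), verbose, callback=callback_wrapped)
    return trf_no_bounds(
        fun, jac, x0, f0, J0, ftol, xtol, gtol, max_nfev, x_scale,
        loss_function, tr_solver, tr_options, verbose, callback=callback)
    J = jac(x)
    self._update_jac()
    ~~~~~~~~~~~~~~~~^^
    self.J = self.jac_wrapped(xp_copy(self.x), f0=self.f)
             ~~~~~~~~~~~~~~~~^^^^^^^^^^^^^^^^^^^^^^^^^^^^
    J, dct = approx_derivative(
             ~~~~~~~~~~~~~~~~~^
        self.fun,
        ^^^^^^^^^
    ...<2 lines>...
        **self.finite_diff_options,
       
[... 701 characters left out ...]
^^^^^^
  File "fit2.py", line 11, in bres
    for n,P,uv in BP: r+=list(proj(n,bw(p,P))[0]-uv)
                              ~~~~^^^^^^^^^^^
  File "h.py", line 18, in proj
    c=arm.camera_params(n); P=np.atleast_2d(P)
ValueError: time passes only in moves, steps and waits
[ WARN:0@0.006] global loadsave.cpp:275 findDecoder imread_('pics/ov2.png'): can't open/read file: check file path/integrity
[ WARN:0@0.006] global loadsave.cpp:275 findDecoder imread_('pics/ov3.png'): can't open/read file: check file path/integrity
Traceback (most recent call last):
cv2.error: OpenCV(4.12.0) /io/opencv/modules/imgproc/src/resize.cpp:4208: error: (-215:Assertion failed) !ssize.empty() in function 'resize'
```

```bash
python3 - <<'E'
s=open("h.py").read()
s=s.replace("def proj(","_c={}\ndef cam(n):\n    if n not in _c: _c[n]=arm.camera_params(n)\n    return _c[n]\ndef proj(",1).replace("c=arm.camera_params(n)","c=cam(n)")
open("h.py","w").write(s)
s=open("fit2.py").read().replace('("side",[-88,67,h*1e3],(299.5,197.5)),','')
s=s.replace('cv2.imwrite("pics/ov2.png",o)','A=o').replace('cv2.imwrite("pics/ov3.png",o)','cv2.imwrite("pics/ov2.png",cv2.resize(np.vstack([A[:,:700],o]),(528,600),interpolation=cv2.INTER_AREA))')
open("fit2.py","w").write(s)
f=open("fit.py").read().replace('("side",[-88,67,h*1e3],(299.5,197.5)),',''); open("fit.py","w").write(f)
E
sed -i 's/f("top",286,160,92,84)/f("top",288,160,82,84)/; s/f("side",240,146,68,84)\]); A/f("side",242,146,58,84)]); A/' fit2.py
python3 fit2.py
```

```text
rack [ 0.5513 -0.1093  0.0202  0.0945  1.6186] [-0.1  0.5  0.   1.4 -0.4 -0.  -0.2 -0.5  0.2  0.   0.1  0.4  0.1  0.
 -0.3  0.8  0.8 -0.5]
board [0.4598 0.2339 0.0219 2.9183 0.7002] [ 1.5 -1.3  0.1 -0.8 -0.6  0.1  1.5 -1.1 -0.9  0.1  2.  -0.8 -0.2  0.7
  0.1  0.1 -0.1  0.1 -0.6 -0.  -0.1  1.8  0.6  0.  -0.   0.1]
home [[ 0.5013 -0.1103  0.012 ]]
handle [[0.5277 0.2185 0.1045]]
```

View pics/ov2.png

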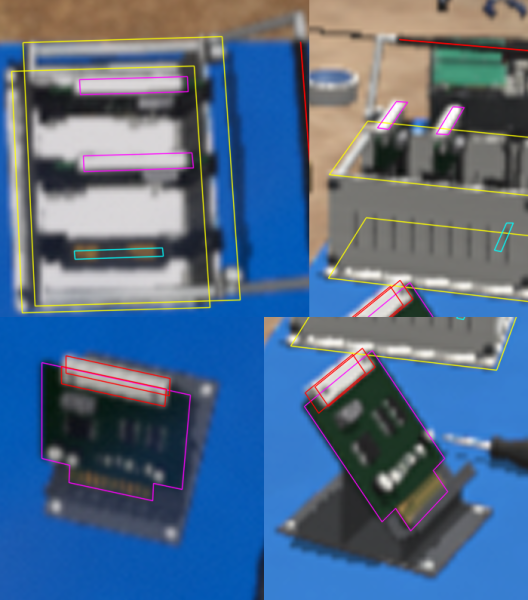

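The overlays now match in both views, to within about 1 px for the board. The handle is at (0.528, 0.219, 0.105) and socket home is about (0.501, -0.110). Next come the reachability check and the grasp.

```bash
cat > g.py <<'E'
from h import *
f=np.load("fit.npz"); b=f["b"]; r=f["r"]
def Rz(a): c,s=np.cos(a),np.sin(a); return np.array([[c,-s,0],[s,c,0],[0,0,1]])
def Rb(yaw,tilt): s,c=np.sin(tilt),np.cos(tilt); return Rz(yaw)@np.array([[c,0,-s],[0,1,0],[s,0,c]])
def tool(RB,sg):  # tool x=-board z, tool z=sg*board x
    x=-RB[:,2]; z=sg*RB[:,0]; return np.column_stack([x,np.cross(z,x),z])
GZ=.092  # board z at the TCP
RB0=Rb(b[3],b[4]); O0=b[:3]
RBr=Rb(np.pi+r[2],0)
home=Rz(r[2])@np.array([-.05,0,.012])+[r[0],r[1],0]
E
python3 - <<'E'
from g import *
for sg in(1,-1):
    R0=tool(RB0,sg); R1=tool(RBr,sg)
    print(sg,"via",[ (lambda q: None if q is None else np.round(q,2))(arm.ik(p,R)) for p,R in
     [(O0+RB0@[.0015,0,GZ],R0),(O0+RB0@[.0015,0,GZ+.12],R0),(np.array([.55,.1,.36]),R1),(home+[0,0,GZ+.13],R1),(home+[0,0,GZ],R1)]])
E
```

```text
1 via [array([ 0.26,  1.14, -1.11,  1.64,  0.41,  1.34,  2.  ]), array([ 0.25,  1.07, -1.1 ,  1.41,  0.34,  1.57,  2.08]), array([ 0.48,  0.45, -1.09,  1.78,  0.43,  1.18,  2.42]), array([-0.62,  0.57,  1.12,  2.12, -0.68,  0.88, -2.22]), array([-0.18,  0.58,  0.41,  2.21, -0.54,  0.45, -2.45])]
-1 via [array([-0.02,  0.91, -0.5 ,  1.66, -0.04,  1.21, -0.66]), array([-0.01,  0.87, -0.48,  1.43, -0.05,  1.48, -0.65]), array([ 0.2 ,  0.33, -0.64,  1.79,  0.22,  1.09, -0.5 ]), array([ 0.45,  0.38, -0.46,  2.06,  0.24,  0.76, -0.13]), array([ 0.34,  0.56, -0.33,  2.18,  0.39,  0.46, -0.28])]
```

Run:
```python
from g import *
R0=tool(RB0,-1)
P=lambda z,x=.0015: O0+RB0@[x,0,z]
t=arm.current_time_s()
arm.move_ptp([.40,-.45,.42],arm.current_eef_rot()); print(arm.current_time_s()-t)
arm.command_gripper(.05,60)
arm.move_ptp(P(GZ+.13),R0); print(arm.current_time_s()-t)
touch=arm.move_linear(P(GZ),feed=.08,until_force=6); print("touch",touch,arm.current_time_s()-t)
im={n:arm.grab_frame(n)[:,:,::-1] for n in("side","top")}
crop(im,[("top",160,180,64,74),("side",236,190,64,74)],"pics/g1.png",6.2)
print(arm.current_ee_pos(),P(GZ),arm.current_contact_force())
```

```text
1.3667
4.3583
touch False 6.1333
(459, 794, 3)
[0.51677034 0.22105488 0.09344683] [0.51648244 0.22106249 0.09326594] [-0.32139758  0.30902553 -0.18030228]
```

View pics/g1.png

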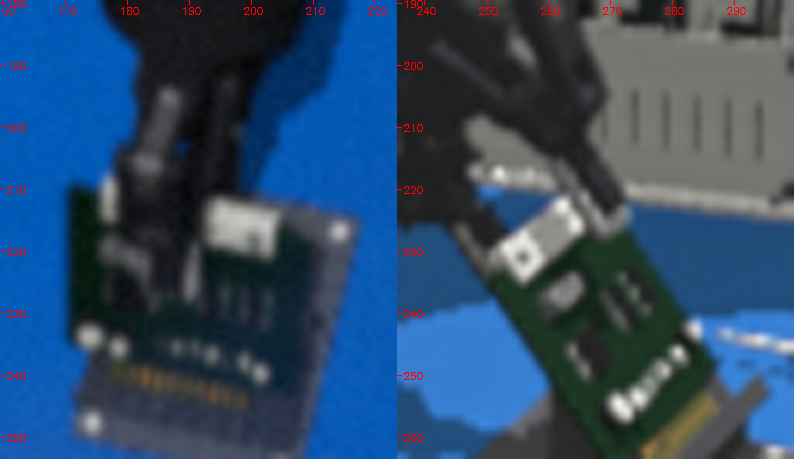

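The jaws straddle the handle bar: top (178–193, 215), side tips at (250,232) and (271,223). Next I'll close, lift along the board and bring it over the slot.

Run:
```python
from g import *
t=arm.current_time_s()
arm.command_gripper(0,70); print("w",arm.current_width(),arm.current_contact_force().round(1),arm.current_ee_pos().round(4))
p=arm.current_ee_pos()
arm.move_linear(p+RB0[:,2]*.04,feed=.08)
arm.move_linear(p+RB0[:,2]*.04+[0,0,.14],feed=.2)
print("w",arm.current_width(),arm.current_contact_force().round(1))
R1=tool(RBr,-1)
pt=home+[0,0,GZ+.135]
arm.move_ptp(pt,R1); print(arm.current_width(),arm.current_ee_pos().round(4),pt.round(4),arm.current_contact_force().round(1),arm.current_time_s())
arm.dwell(.3)
im={n:avg(n,3) for n in("side","top")}
for n in im: cv2.imwrite(f"pics/{n}_h.png",im[n])
crop(im,[("top",286,160,80,84),("side",240,138,82,84)],"pics/h1.png",4.9)
```

```text
w 0.009011575966387585 [ 2.4 -0.7 -0.2] [0.5169 0.221  0.0932]
w 0.00872622533856553 [ 0.6  0.5 -2.1]
0.008574156030875996 [ 0.5021 -0.1092  0.2388] [ 0.5013 -0.1103  0.239 ] [ 1.7  1.5 -1.2] 9.9167
(412, 794, 3)
```

View pics/h1.png

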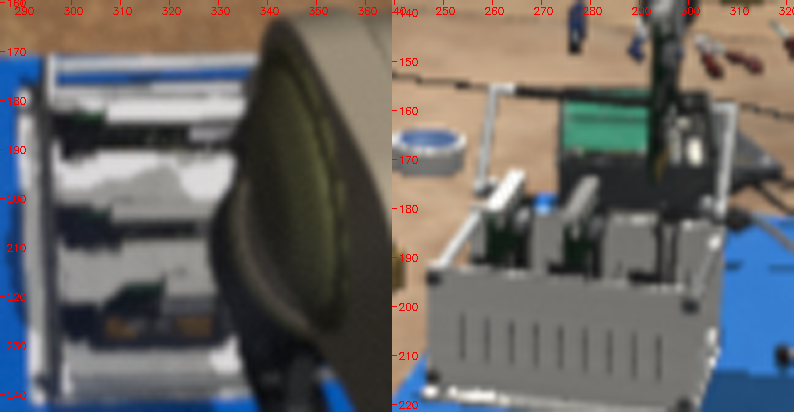

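The side view shows the board above the nearest slot, edge at about (293,165). The top view is partly hidden by the arm, and only the board's left corner at (308,219) is visible. Next I'll overlay the predicted board outline at high zoom.

Run:
```python
from g import *
from fit import T
tcp=np.array(arm.current_ee_pos()); R=np.array(arm.current_eef_rot())
RBh=np.column_stack([-R[:,2],-R[:,1]*1,-R[:,0]]); RBh[:,1]=np.cross(RBh[:,2],RBh[:,0])
print(RBh.round(3)); O=tcp-RBh[:,2]*GZ; print(O)
S=8
big={n:cv2.resize(cv2.imread(f"pics/{n}_h.png"),None,fx=S,fy=S,interpolation=cv2.INTER_CUBIC) for n in("side","top")}
def poly(n,W,col,c=True):
    q=((proj(n,W)+.5)*S).round().astype(int); cv2.polylines(big[n],[q],c,col,1,cv2.LINE_AA)
for n in big:
    poly(n,O+np.array([[0,-50,18],[0,-50,110],[0,50,110],[0,50,18],[0,30,18],[0,30,0],[0,-30,0],[0,-30,18]])/1e3@RBh.T,(255,0,255))
    for x in(-.05,): 
        for y in (.056,-.056): poly(n,T(r,[[x,y,.029],[x,y,.094]]),(0,0,255),False)
    for x in(0,.05): poly(n,T(r,np.array([[0,-35,127],[0,35,127]])/1e3+[x,0,0]),(0,255,255),False)
f=lambda n,c,r,w,h:big[n][r*S:(r+h)*S,c*S:(c+w)*S]
cv2.imwrite("pics/h2.png",np.hstack([f("top",288,174,50,72),f("side",256,138,50,72)]))
```

```text
[[-1.    0.02  0.  ]
 [-0.02 -1.   -0.  ]
 [ 0.   -0.    1.  ]]
[ 0.50128295 -0.11027572  0.14697679]
```

View pics/h2.png

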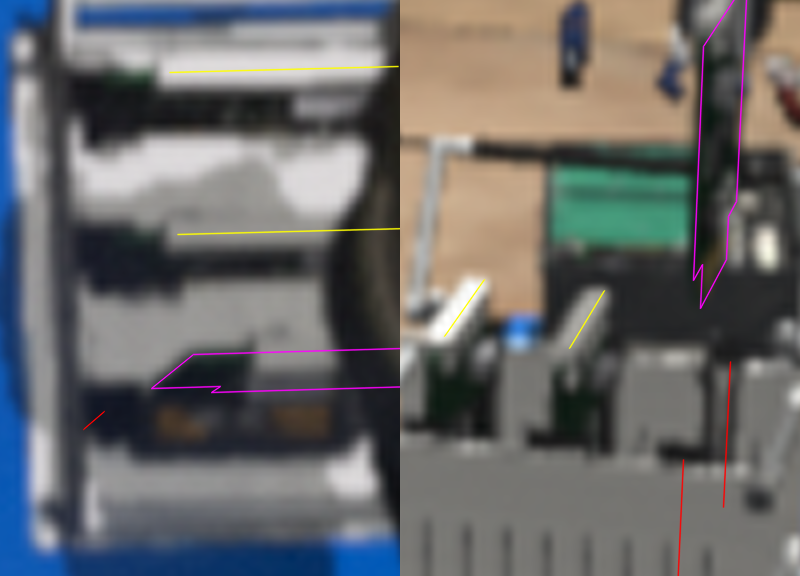

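The held board matches its prediction in both views. The neighbours' handle bars, however, look about 1.7 px further in +x than my rack model, because their visible side faces biased the reading. I'll measure their edges numerically.

Run:
```python
from g import *
from fit import T
from scipy.ndimage import map_coordinates
im={n:cv2.imread(f"pics/{n}_avg.png").mean(2) for n in("side","top")}
d=np.arange(-14,15,2)/1e3
print("offset mm from model slot x (line y=-30..30 at z=.127)",(d*1e3).astype(int))
for n in im:
  for xs in(.05,0):
    v=[np.mean([map_coordinates(im[n],proj(n,T(r,[xs+dd,y,.127]))[0][::-1].reshape(2,1),order=1)[0] for y in np.linspace(-.02,.02,9)]) for dd in d]
    print(n,xs,np.round(v).astype(int))
# rack rims: profile across x at z=0.102 for the end walls, and y
# connector rows at z=.026
v=[np.mean([map_coordinates(im["top"],proj("top",T(r,[-.05+dd,y,.026]))[0][::-1].reshape(2,1),order=1)[0] for y in np.linspace(-.03,.03,9)]) for dd in np.arange(-24,25,2)/1e3]
print("conn x",np.round(v).astype(int))
for xo in(0,.004,.008):
  v=[map_coordinates(im["top"],proj("top",T(r,[-.05+xo,y/1e3,.026]))[0][::-1].reshape(2,1),order=1)[0] for y in range(-56,57,4)]
  print("conn y",xo,np.round(v).astype(int))
for n,x in(("top",.05),("top",0)):
  v=[map_coordinates(im[n],proj(n,T(r,[x+.003,y/1e3,.127]))[0][::-1].reshape(2,1),order=1)[0] for y in range(-56,57,4)]
  print("handle y",x,np.round(v).astype(int))
```

```text
offset mm from model slot x (line y=-30..30 at z=.127) [-14 -12 -10  -8  -6  -4  -2   0   2   4   6   8  10  12  14]
side 0.05 [115 114 113 115 134 176 219 241 245 240 219 183 149 134 133]
side 0 [ 38  42  52  75 112 170 220 243 248 240 209 152  94  56  44]
top 0.05 [ 71  77  73  78 110 158 198 213 213 200 179 158 163 157 127]
top 0 [ 93  82  82  89 109 153 193 210 213 212 211 212 214 215 215]
conn x [189 203 210 210 201 180 141  97  68  60  65  69  73  74  73  67  74 102
 149 187 207 214 215 215 215]
conn y 0 [37 35 34 38 44 54 50 53 84 89 89 84 72 63 61 61 59 63 86 97 87 81 57 43
 39 38 39 58 60]
conn y 0.004 [34 34 36 40 46 55 52 54 84 90 92 92 81 61 59 59 56 60 82 88 83 84 59 43
 35 33 33 35 49]
conn y 0.008 [35 36 44 65 90 85 68 69 77 78 79 80 78 72 70 70 74 74 78 76 73 74 69 51
 35 33 32 35 49]
handle y 0.05 [ 91  77  90  71  51  52 105 191 202 207 210 206 205 207 209 210 211 211
 211 211 210 211 208 195 166 178 157 120 118]
handle y 0 [ 94  78  69  65  45  46 108 193 207 213 216 215 215 211 210 211 213 213
 211 210 209 203 201 193 162 170 131 100  93]
```

Edge profiles: the neighbour handles sit about +2 mm in x and +4 mm in y from my model, and the connector's orange contacts centre at about +4 mm in y. I'll apply x +1.5 mm and y +3.5 mm and descend while feeling the force.

```bash
cat >> g.py <<'E'
R1=tool(RBr,-1)
off=np.array([.0015,.0035,0])
def tgt(z,dx=0,dy=0):  # TCP for board origin height z, rack-frame shifts
    q=home+off+Rz(r[2])@[dx,dy,0]; return np.array([q[0],q[1],z+GZ])
def st(tag=""):
    print(tag,(np.array(arm.current_ee_pos())-tgt(0)).round(4)*1e3,"F",arm.current_contact_force().round(1),"M",arm.current_ft_torque().round(2),"t",round(arm.current_time_s(),2),flush=True)
E
python3 - <<'E'
from g import *
arm.move_linear(tgt(.088),feed=.1); arm.dwell(.2); st("above")
for z in(.070,.055,.040,.030):
    c=arm.move_linear(tgt(z),feed=.04,until_force=6); st(f"{z} {c}")
    if c: break
E
```

```text
above [ 0.3 -0.1 88.6] F [ 0.1  0.3 -1.6] M [ 0.03 -0.03  0.  ] t 11.46
0.07 False [-0.   0.1 69.8] F [-0.6 -0.6 -1.7] M [-0.03 -0.01  0.  ] t 12.06
0.055 False [-0.   0.1 54.8] F [ 0.1  0.7 -2.3] M [-0.04 -0.02  0.01] t 12.58
0.04 False [-0.   0.1 39.8] F [ 0.7  0.8 -1.3] M [0.02 0.03 0.01] t 13.11
0.03 False [-0.1  0.1 29.7] F [-0.3 -0.4 -1.8] M [-0.02 -0.04  0.  ] t 13.51
```

The board has gone freely into the guides. Next I'll feel for the connector.

Run:
```python
from g import *
c=arm.move_linear(tgt(.010),feed=.02,until_force=5); arm.dwell(.1); st(f"down {c}")
```

```text
down True [-0.4 -0.4 24.1] F [-0.9 -1.1 -1.4] M [-0.33  0.    0.07] t 14.08
```

Run:
```python
from g import *
p=np.array(arm.current_ee_pos())
for k in(1,2):
    c=arm.move_linear(p-[0,0,.0015*k],feed=.01,until_force=10); st(f"press {c}")
    if c: break
```

```text
press False [-0.6 -0.4 22.5] F [ 0.4 -1.4 -3.1] M [-0.37 -0.07 -0.07] t 14.4
press False [-0.6 -0.4 21. ] F [ 0.1 -1.6 -1.9] M [-0.38  0.04  0.02] t 14.7
```

The board dropped past the connector rim with a small side force of Fy≈-1.5 N, so it should move slightly to -y. I'll relieve that and press until the hard stop.

Run:
```python
from g import *
p=np.array(arm.current_ee_pos())
for k in(1,2,3):
    arm.move_linear(p-[0,.0006*k,0],feed=.01); st("shift")
    if abs(arm.current_ft_torque()[0])<.1: break
p=np.array(arm.current_ee_pos())
for k in range(1,13):
    c=arm.move_linear(p-[0,0,.001*k],feed=.01,until_force=25); st(f"press {c}")
    if c or arm.current_contact_force()[2]>16: break
```

```text
shift [-0.6 -0.8 21. ] F [-0.2  0.  -1.4] M [-0.11 -0.01  0.05] t 14.95
shift [-0.5 -1.5 21. ] F [ 0.1 -0.1 -2.2] M [0.09 0.04 0.06] t 15.2
press False [-0.5 -1.5 20. ] F [ 0.2 -0.3 -1.5] M [-0.05 -0.08 -0.  ] t 15.45
press False [-0.4 -1.5 19.2] F [-0.5 -0.6  1.1] M [-0.04  0.01  0.08] t 15.7
press False [-0.2 -1.6 18.4] F [-1.3 -0.2  4.9] M [-0.06  0.11  0.08] t 15.95
press False [-0.2 -1.6 17.4] F [ 0.  -0.4  5.9] M [-0.15  0.21  0.07] t 16.2
press False [-0.2 -1.6 16.4] F [-1.3 -0.2  5.2] M [-0.08  0.14  0.  ] t 16.45
press False [-0.3 -1.6 15.3] F [-0.6 -0.1  4.6] M [-0.12  0.14  0.06] t 16.7
press False [-0.4 -1.5 14.2] F [ 0.2 -0.7  4.5] M [-0.09  0.04  0.08] t 16.95
press False [-0.5 -1.5 13. ] F [-0.4 -1.   3. ] M [-0.08 -0.01  0.15] t 17.2
press False [-0.5 -1.5 12. ] F [0.6 0.2 1.7] M [-0.12 -0.06  0.1 ] t 17.45
press False [-0.1 -1.4 11.7] F [-1.6  0.9 12.1] M [0.01 0.28 0.07] t 17.7
press False [ 0.4 -1.4 11.5] F [-1.9  0.3 22.8] M [0.02 0.66 0.04] t 17.95
```

The contacts resisted from 19 mm down to about 15 mm. The board then gave way to a hard stop at about 11.7 mm, where home is 12 mm. Next I'll release, retreat and push the bail from behind.

```bash
cat >> g.py <<'E'
RK=np.array([r[0],r[1],0])+[.0015,.003,0]
def rk(x,y,z): return Rz(r[2])@np.array([x,y,z])/1e3+RK
def sr(tag=""):
    print(tag,(Rz(-r[2])@(np.array(arm.current_ee_pos())-RK)*1e3).round(1),"F",arm.current_contact_force().round(1),"t",round(arm.current_time_s(),2),flush=True)
E
python3 - <<'E'
from g import *
p=np.array(arm.current_ee_pos())
arm.move_linear(p+[0,0,.0006],feed=.01); st("unload")
arm.command_gripper(.024); st("open"); print(arm.current_width())
p=np.array(arm.current_ee_pos())
c=arm.move_linear(p+[0,0,.04],feed=.05,until_force=5); st(f"up {c}")
if not c:
    arm.move_linear(p+[0,0,.16],feed=.2)
    arm.command_gripper(0,20)
    arm.move_ptp(rk(0,-155,260),R1); arm.move_linear(rk(0,-155,146),feed=.12,until_force=5); sr("behind")
    c=arm.move_linear(rk(0,-44,146),feed=.05,until_force=2.5); sr(f"touch {c}")
E
```

```text
unload [ 0.1 -1.4 11.9] F [-1.5  0.1  2.5] M [-0.09  0.35  0.1 ] t 18.32
open [ 0.6 -1.4 12. ] F [-0.2  0.  -0.3] M [ 0.03  0.07 -0.05] t 18.62
0.023977410072019527
up False [ 0.4 -1.4 51.8] F [ 0.3 -0.9 -0.6] M [0.01 0.   0.01] t 19.57
behind [   0.5 -155.1  146.7] F [-0.   0.1 -0.2] t 22.48
touch True [  -0.  -116.   145.9] F [-0.5 -0.   0.4] t 23.49
```

The finger touched the bar at rack y≈-100, as predicted. Next I'll push it over, then press it down along its arc.

Run:
```python
from g import *
for y in(-90,-66,-44):
    c=arm.move_linear(rk(0,y,146),feed=.06,until_force=15); sr(f"push {c}")
    if c: break
if not c:
    arm.move_linear(rk(0,-50,146),feed=.1)
    arm.move_linear(rk(0,-50,200),feed=.15)
    arm.move_linear(rk(0,-24,200),feed=.15); sr("over")
    c=arm.move_linear(rk(0,-24,150),feed=.03,until_force=3); sr(f"down {c}")
```

```text
push False [ -0.2 -89.6 145.7] F [ 0.8 -0.8  0.3] t 24.09
push False [ 1.00e-01 -6.53e+01  1.46e+02] F [ 0.3  0.5 -0.2] t 24.64
push False [  0.2 -43.3 146.1] F [-0.5  0.3 -0.8] t 25.16
over [ -0.4 -23.  199.1] F [-0.1 -0.  -0.3] t 26.24
down True [ -0.  -22.8 166.9] F [0.1 1.5 1.7] t 27.31
```

Run:
```python
from g import *
for a in(52,44,37,32):
    a=np.radians(a); c=arm.move_linear(rk(0,-64+72*np.cos(a)+2,104+72*np.sin(a)),feed=.04,until_force=20); sr(f"arc {c}")
    if c: break
if not c:
    c=arm.move_linear(rk(0,2,130),feed=.02,until_force=14); sr(f"close {c}")
    p=np.array(arm.current_ee_pos())
    c=arm.move_linear(p-[0,0,.004],feed=.01,until_force=14); sr(f"press {c}")
    p=np.array(arm.current_ee_pos())
    arm.move_linear(p+[0,0,.10],feed=.12); arm.move_ptp(rk(-80,230,330),R1); sr("away")
    im={n:avg(n,3) for n in("side","top")}
    crop(im,[("top",286,160,80,84),("side",240,138,82,84)],"pics/e1.png",4.9)
```

```text
arc False [  0.4 -15.8 161.1] F [-0.9  3.9  6.8] t 27.68
arc False [  0.3  -9.3 154. ] F [0.1 2.  2.3] t 28.07
arc False [ -0.3  -5.1 147. ] F [-0.9 -0.2 -0.1] t 28.44
arc False [ -0.2  -1.1 141.8] F [-0.8 -0.1  0.3] t 28.75
close True [  0.4   0.4 137.8] F [-1.9 -0.5 11. ] t 29.14
press True [  0.4   0.4 137.8] F [-2.5 -0.7 11.1] t 29.38
away [-79.5 228.6 329.3] F [ 1.2 -0.8  0.1] t 31.38
(412, 794, 3)
```

View pics/e1.png

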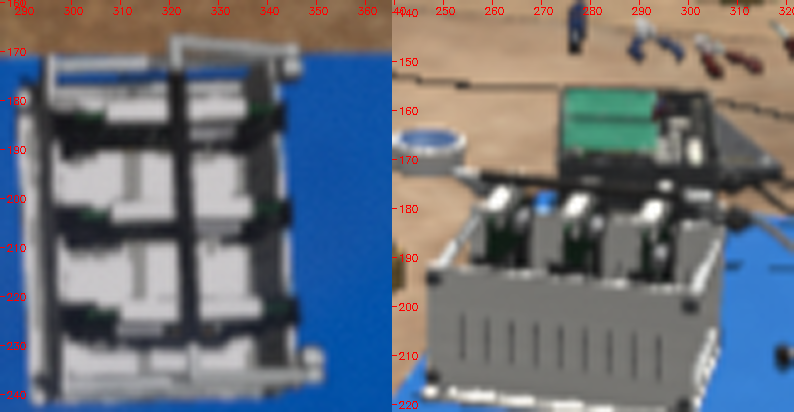

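The picture shows all three boards standing in line with matching handles at side (262,177), (278,178) and (293,180). The bail bar lies across them at top col ~322 (rows 175–232). It stopped hard at 137.8 mm, and 138 mm is closed. Handing in.

Run:
```python
from g import *
print("bar closed predicted px",proj("top",np.array([rk(68,0,133),rk(-68,0,133)])).round(1).tolist())
arm.finish_job(); print(arm.current_time_s())
```

```text
bar closed predicted px [[321.6, 173.8], [324.8, 229.7]]
the job is handed in; nothing more can be done
the job is handed in; nothing more can be done
```

The board is back in the free slot nearest the robot, component side facing the robot like the other two. It is pressed home, and the bail is closed over all three boards. I handed the job in at about 31.5 s of the 59 s.

- **Seating:** The tongue brushed a connector end and dropped in. I moved the board about 1 mm towards -y to take off a small side force. The contacts resisted with about 8 N from 19 to 15 mm, slightly less than the 10–12 N you gave. They then gave way to a hard stop at about 11.7 mm, where home is 12 mm. Peak push was about 23 N.
- **Bail:** The bar stopped firmly with its top at 137.8 mm, where fully closed is 138 mm, and a second press gave the same reading. In the last top view the bar lies within about 1 px of where a closed bar should appear.
- **Other two boards:** In the last picture both neighbours stand in their slots with their handles in line with the loose board's.
- **What I didn't check:** I took no separate picture of the multimeter and the hand tools afterwards. The arm felt no unexpected contact at any point where I read the force.
- **Disagreement in the measuring:** My first rack pose from the pictures was off by about 2 mm in x and 3–4 mm in y. I corrected it from the handle edges before inserting the board.

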